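# Cock the bench marking stamp, load a brass blank and fire it

### The job

End-mark the rectangular brass blank in the spring stamp: first draw the striker back by its upright handle until the sear catches and holds it by itself, stopping as soon as you feel the overdraw buffer rather than straining against it, and let go. Then stand the blank in the nest, pushed fully home against the stop, let go of it, and fire the striker onto it with the trip button, staying clear of the handle. Leave the stamp alone afterwards with the blank in the nest, and do not disturb the other things on the bench.

Things in the scene. Friction and masses are not known exactly. Their poses are not given: they have to be found in the camera images.
- stamp: spring stamp fixed to the bench (place and yaw vary): steel base 240 x 80 x 20 mm, an upright stop block and open nest at one end, a grey housing 50 mm wide, 66 mm high behind. x: draw direction, from stop to handle; z up; origin on the bench under the rod axis (38 mm high). Along x, mm: stop -152 to -130 (44 wide, 62 high), nest cheeks -130 to -90, housing -36 to 64, base -152 to 88
- striker (a joint): draw of the striker, m: 0 at rest, grows along the stamp's +x, travel 0.064. Return spring: 9 N at rest, 0.08 N more per mm. A collar hidden in the housing sets the draw at which the sear catches and holds it, anywhere from 0.030 to 0.050. Over the 13 mm before that the pull rises by 2 to 4 N (sear on its ramp), then drops. Let go before, it springs back. Resting on the struck blank: 0.005
- handle (a point): grip point of the striker's upright steel handle: a bar 14 mm thick along the draw, 24 mm wide, top 84 mm above the bench; this point is mid-bar, 66 mm above the bench, 48 mm behind the housing when at rest. It moves with the striker. The rod runs level from below it to the housing, its top 44 to 48 mm above the bench
- buffer: sprung overdraw buffer inside the housing, unseen; its frame is the stamp's (same origin and axes) while not pressed. The collar meets it 3 mm beyond the catch; from there each mm of draw adds 1.6 N. It is strained at more than 11 N on it, about 7 mm of further draw
- trip_top (a point): top centre of the trip button, a dark steel round cap 24 mm across in a brass ring on the housing's top, standing 14 mm proud (80 mm above the bench); the point sinks with it. Pressed 4 to 7 mm, with 3 to 7 N, it lets the sear go; its stop is at 9 mm. During the draw it dips about 6 mm by itself and pops up at the catch
- nest (a point): where the centre of the blank's underside is when home: on the nest's floor, 20 mm above the bench, 22.5 mm from the stop's face, midway between two cheeks 22 mm apart, 9 mm high, with sloping lead-ins above (29 mm apart at the top, 35 mm above the bench). The nest is clear only with the striker cocked (then at least 25 mm from a home blank to the nose)
- nose (a point): centre of the end face of the striker's nose, 16 mm across, 38 mm above the bench, 40 mm from the stop's face at rest; moves with the striker
- blank: rectangular brass block, 45 (its x) x 18 (its y) x 36 mm high, 0.19 to 0.30 kg, standing loose on the bench on its 45 x 18 face; origin at the centre of its underside. In the nest its x lies along the stamp's x, either way round
- billet: bystander: round brass billet, diameter 28, 34 mm high, standing; origin at the centre of its underside
- tee: bystander: brass tee piece, foot 40 x 40 x 8 mm with a 12 mm rib to 32 mm high; origin at the centre of its underside
- hammer: bystander: hammer lying on the bench
- driver: bystander: screwdriver lying on the bench
- mandrel: bystander: steel ring mandrel standing upright, foot 56 mm across, 130 mm high
- jar: bystander: amber jar, 56 mm across, 65 mm high
- wrench: bystander: wrench lying on the bench
Things that resemble listed ones, but are neither listed nor needed, are in the scene too. What is shaped like the blank but blue or purple is not meant.

How it is judged:
By the outcome, as a careful person would: the job done as asked, in the order asked, and still so for the second after the job is handed in, with the robot touching nothing.
It also fails if it takes over 72 s, if anything falls off the work surface, if the arm or the gripper's body presses on something with over 40 N, if the wrist force passes 120 N, or if a joint passes its speed limit or range.

### The arm

A 6-joint arm with a two-finger parallel gripper is mounted at the origin on the work surface. World frame = base frame: x ahead of the robot, y to its left, z up, the work surface at z = 0. Lengths are in m, angles in rad, forces in N, time in s.
With the tool pointing down it reaches from about 0.375 to 0.9 m from the base axis. Payload 3.1 kg.
Tool frame: the origin (TCP) lies at the very end of the fingers, on their centre line; the grasp point (between the pads) lies 19 mm behind it (manip.pinch_z is the distance from the TCP to the grasp point, in m); z points along the fingers, y is the direction in which the jaws open and shut (so a half turn about z gives the same grasp; the last joint's range is limited). The gripper opens to 85 mm and grips with 20 to 120 N. Pads are 22 mm wide; open, the fingers measure 114 mm over their backs; the gripper's body (76 mm by 85 mm) begins 54 mm behind the grasp point. The pads swing forward as they close: fully open they stand 13 mm farther back than shut.
Start: joints at [0.939, 0.527, 1.433, -0, 1.181, -0.178], TCP at [0.274, 0.562, 0.231] pointing down, gripper open.
Joint ranges: [-3.08, 3.08], [-0.75, 2.2], [0.22, 2.44], [-1.43, 4.57], [0, 2.65], [-2.85, 2.85]. Speed limits (rad/s): [2.79, 2.79, 3.14, 3.14, 3.14, 3.14].

### API

Orientations are given as a unit quaternion [x, y, z, w].
In Python, from station import manip gives the robot as it stands.
- The arm moves only by the tool drive_tool, never from a script. Its argument "increments" is a list of rows, each a list of 7 numbers: the closure in counts, from 0 (fully open) to 255 (shut), then the shift along the tool's x, y, z in cm, then the turn, a rotation vector about the tool's x, y, z in rad. A call has 1 to 20 rows; each row is the pose to reach, as a shift and turn from the pose commanded when the call began, along the tool's axes at that moment; what a row does not reach only later rows make up. A row lasts 1/10 s, in which the tool goes at most 50 mm and 8.59 degrees, less where a joint would pass 70% of its speed; a pose out of reach is approached as far as the arm can. A call with a gripper value outside its range is refused whole. The fingers move at their own pace and stop on an object; "force" is the grip in N (left out, the last holds). Time passes only in rows, so rows that repeat a pose let the fingers close. It gives the time, the measured TCP pose, the force and the opening at its end, in the units of the state.
- manip.sense(): the state, without advancing time (a new reading comes with each control period).
- manip.snapshot(name): name is "scene" or "top" or "wrist"; returns the picture (400x640x3 uint8, red, green, blue); there is no depth.
- manip.camera_model(name): a dict with "mtx" (3x3 intrinsics, pixels), "cam_to_world" (4x4, takes a point from camera to world coordinates). Camera axes: x right, y down, z forward; pixel columns grow to the right and rows downward; lengths in m; the calibration is good to about 2 mm. A picture is of the moment at which its call begins: read the wrist's pose just before it. camera_model takes no time and is no camera call; for the wrist camera it gives the pose at the moment of the call.
- manip.sign_off(): hands the job in, once; it reports no verdict.
The state is a dict: "t": time; "q": joint angles; "qd": joint speeds; "tau": joint torques, N m; "tcp_pos": TCP position; "tool_rot": TCP orientation; "force": force on the tool from outside, world axes, zero at the start; "ft_torque": the same for the moment, N m; "finger_gap": opening from 0.0 (shut) to 1.0 (fully open).
Only numpy, scipy, OpenCV 4.12 (cv2) and the standard library are available. Lean on these libraries where they do the work, as an engineer would, in place of code of your own. Each camera call takes 0.05 s, during which the arm holds its last target. There are 200 camera calls.

## Working session

There is one attempt and no reset: what is moved stays moved. The work goes in short steps, Python scripts to look and compute and a tool call to move; the robot and the scene stay as the last step left them, time stands still between calls to the robot, and variables do not carry over. Pictures are saved under pics/ and viewed, about 8 in all and at most 12, crops included, and the job is handed in when it is done.

Besides the shell and the picture viewer there is one more tool, called after "Emit:" by a JSON object that holds its "name" and its "arguments". drive_tool: Moves the arm, as the interface text tells. Its arguments: {"type":"object","properties":{"increments":{"type":"array","items":{"type":"array","items":{"type":"number"}}},"force":{"type":"number"}},"required":["increments"]}

```bash
mkdir -p pics; ls; python3 - <<'E'
from station import manip
import cv2,numpy as np
for n in("scene","top"):
    im=manip.snapshot(n); cv2.imwrite(f"pics/{n}0.png",im[:,:,::-1])
    c=manip.camera_model(n); print(n,np.round(c["mtx"],1).tolist(),np.round(c["cam_to_world"],3).tolist())
print(manip.sense())
E
```

```text
pics
scene [[459.7, 0.0, 323.7], [0.0, 459.7, 197.4], [0.0, 0.0, 1.0]] [[0.698, 0.456, -0.551, 1.258], [0.716, -0.459, 0.526, -0.679], [-0.013, -0.762, -0.647, 0.933], [0.0, 0.0, 0.0, 1.0]]
top [[494.6, 0.0, 321.1], [0.0, 494.6, 191.3], [0.0, 0.0, 1.0]] [[0.001, -0.987, 0.159, 0.296], [-1.0, 0.0, 0.007, 0.015], [-0.007, -0.159, -0.987, 1.504], [0.0, 0.0, 0.0, 1.0]]
{'t': 0.1, 'q': array([ 9.38538754e-01,  5.28366068e-01,  1.43375327e+00,  2.65942651e-05,
        1.18146912e+00, -1.78491644e-01]), 'qd': array([-0.00063498, -0.00107256, -0.00608572, -0.0014747 , -0.00111969,
       -0.00031666]), 'tau': array([-2.56994383e-05, -4.43301344e+01, -1.78587073e+01, -1.80839493e-04,
        3.91321068e-03, -3.39403428e-06]), 'tcp_pos': array([0.27354283, 0.56123743, 0.23044254]), 'tool_rot': array([ 2.24946286e-01,  9.74370655e-01, -9.12177264e-04, -4.04836035e-04]), 'force': array([0.54624978, 0.26862731, 0.12210062]), 'ft_torque': array([ 0.05988243, -0.05356328, -0.04411418]), 'finger_gap': 1.0011724235701505}
```

View pics/top0.png

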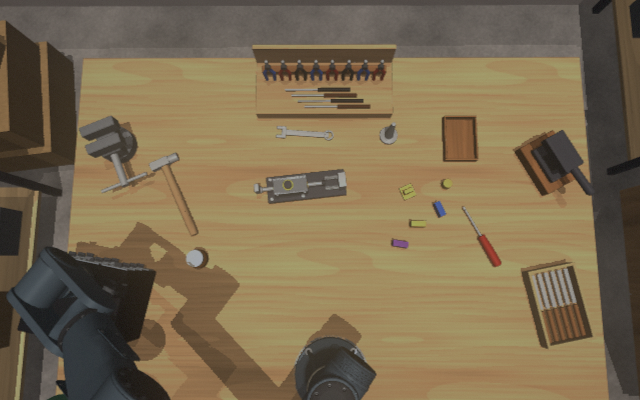

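View pics/scene0.png

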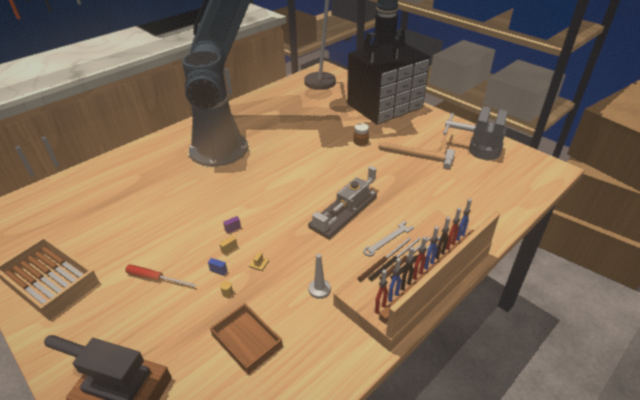

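The top view shows the stamp at (300,186), with its stop at the right (341,180) and its handle at the left (258,188). The yellow candidates are (418,224), a plain rectangular block that fits the blank; (408,191), which has a foot and rib and so is the tee; and (447,184), which is round, so the billet. (440,209) is blue and (400,244) is purple, so both are decoys. I'll confirm this in a crop.

```bash
cat > h.py <<'E'
from station import manip
import cv2,numpy as np
from scipy.spatial.transform import Rotation as R
def ray(c,px,z):
    K=c["mtx"];T=c["cam_to_world"]
    d=T[:3,:3]@np.linalg.solve(K,[px[0],px[1],1.]);o=T[:3,3]
    return o+d*(z-o[2])/d[2]
def proj(c,p):
    T=c["cam_to_world"];q=c["mtx"]@(T[:3,:3].T@(np.asarray(p)-T[:3,3]));return q[:2]/q[2]
def snap(n,f=None):
    c=manip.camera_model(n);im=manip.snapshot(n)[:,:,::-1].copy()
    if f:cv2.imwrite(f"pics/{f}.png",im)
    return c,im
def togo(p,yaw=None):
    "shift in tool axes (cm) from the present TCP to p; yaw = wanted world yaw of tool y axis"
    s=manip.sense();r=R.from_quat(s["tool_rot"]);print("tcp",s["tcp_pos"].round(4),"shift cm",(r.inv().apply(np.asarray(p)-s["tcp_pos"])*100).round(2))
    y=r.apply([0,1,0]);a=np.arctan2(y[1],y[0])
    if yaw is not None:
        d=(yaw-a+np.pi/2)%np.pi-np.pi/2;print("turn about tool z",-d.round(3) if hasattr(d,'round') else -d)
E
python3 - <<'E'
from h import *
im=cv2.imread("pics/top0.png");c=manip.camera_model("top")
a=cv2.resize(im[165:210,245:355],None,fx=7,fy=7,interpolation=cv2.INTER_CUBIC)
b=cv2.resize(im[170:255,385:460],None,fx=3,fy=3,interpolation=cv2.INTER_CUBIC)
out=np.zeros((a.shape[0]+b.shape[0],a.shape[1],3),np.uint8);out[:a.shape[0]]=a;out[a.shape[0]:,:b.shape[1]]=b
cv2.imwrite("pics/crop1.png",out)
hsv=cv2.cvtColor(im,cv2.COLOR_BGR2HSV)
m=cv2.inRange(hsv,(22,150,60),(35,255,255));m[:,:380]=0;m[:,460:]=0
for k in cv2.findContours(m,0,2)[0]:
    if cv2.contourArea(k)>8:
        r=cv2.minAreaRect(k);print(r,ray(c,r[0],.036).round(3),[ray(c,p,.036)[:2].round(3).tolist() for p in cv2.boxPoints(r)])
for n,p,z in(("handle",(258,188),.084),("stop",(341,180),.062),("trip",(288,184.5),.08)):print(n,ray(c,p,z).round(3))
E
```

```text
handle [0.535 0.209 0.084]
stop [ 0.563 -0.033  0.062]
trip [0.546 0.122 0.08 ]
```

View pics/crop1.png

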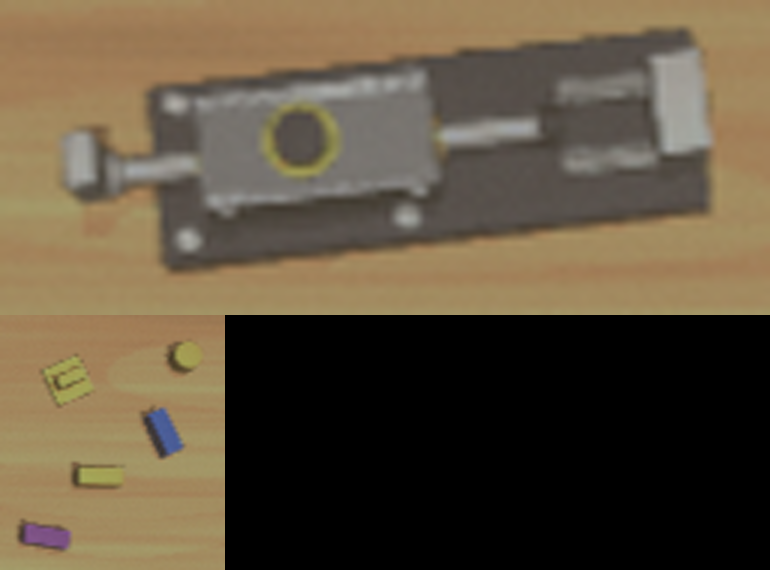

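The crop confirms it: the blank is the plain brass block at crop (101,476), which is top pixel (418.7,223.7). In the stamp, the handle is at (256.7,187.9), the trip at (287.9,184.7) and the stop at (342.4,179.6).

```bash
python3 - <<'E'
from h import *
c=manip.camera_model("top")
P=np.array([ray(c,(245+u/7,165+v/7),.02)[:2] for u,v in((152,88),(170,268),(708,210),(688,30))])
e=(P[0]+P[1])/2;s=(P[2]+P[3])/2;ax=(e-s)/np.linalg.norm(e-s);print("len",np.linalg.norm(e-s),"yaw",np.degrees(np.arctan2(ax[1],ax[0])))
o=(e+s)/2+ax*.032;print("origin",o.round(4),"handle",(o+.112*ax).round(4),"nest",(o-.1075*ax).round(4))
for n,u,v,z in(("handle",82,160,.084),("trip",300,138,.08),("stop",682,102,.062)):
    p=ray(c,(245+u/7,165+v/7),z)[:2];d=p-o;print(n,p.round(4),"along",d@ax,"lat",d@[-ax[1],ax[0]])
print("blank",ray(c,(418.7,223.7),.036).round(4))
h=o+.112*ax
togo([*h,.20],np.arctan2(ax[1],ax[0]))
W=manip.camera_model("wrist");st=manip.sense();r=R.from_quat(st["tool_rot"])
print(W["mtx"].round(0).tolist(),"cam in tool",r.inv().apply(W["cam_to_world"][:3,3]-st["tcp_pos"]).round(3),"\n",(r.inv().as_matrix()@W["cam_to_world"][:3,:3]).round(2))
E
```

```text
len 0.2349169858601708 yaw 96.24412941742804
origin [0.5481 0.1024] handle [0.536  0.2137] nest [ 0.5598 -0.0045]
handle [0.5358 0.213 ] along 0.11123838597158894 lat 0.00022766056116131384
trip [0.5458 0.1226] along 0.020287804572068396 lat 0.0001413273118339855
stop [ 0.5644 -0.0377] along -0.14107350473593516 lat -0.0009057855352841209
blank [ 0.4358 -0.2644  0.036 ]
tcp [0.2735 0.5612 0.2304] shift cm [-38.82 -19.72   3.07]
turn about tool z -0.563
[[290.0, 0.0, 319.0], [0.0, 290.0, 204.0], [0.0, 0.0, 1.0]] cam in tool [ 0.07   0.    -0.142] 
 [[-0.   -0.96 -0.27]
 [ 1.   -0.   -0.  ]
 [ 0.   -0.27  0.96]]
```

Emit:
{"name": "drive_tool", "arguments": {"increments": [[130,-10,-5,0.5,0,0,-0.14],[130,-20,-10,1,0,0,-0.28],[130,-30,-15,2,0,0,-0.42],[130,-38.8,-19.7,3,0,0,-0.563],[130,-38.8,-19.7,3,0,0,-0.563],[130,-38.8,-19.7,3,0,0,-0.563],[130,-38.8,-19.7,3,0,0,-0.563],[130,-38.8,-19.7,3,0,0,-0.563],[130,-38.8,-19.7,3,0,0,-0.563],[130,-38.8,-19.7,3,0,0,-0.563],[130,-38.8,-19.7,3,0,0,-0.563],[130,-38.8,-19.7,3,0,0,-0.563],[130,-38.8,-19.7,3,0,0,-0.563]], "force": 60}}

```text
t: 1.4
tcp_pos: [0.5352, 0.2158, 0.2013]
tool_rot: [-0.056, 0.998, 0.0, -0.0]
force: [1.3, 0.9, -1.1]
finger_gap: 0.488
```

```bash
python3 - <<'E'
from h import *
c,im=snap("wrist","w1")
for p in((.536,.2137,.084),(.5458,.1226,.08),(.5598,-.0045,.02)):print(proj(c,p).round(0))
togo([.536,.2137,.053],np.radians(96.24));print(manip.sense()["finger_gap"],manip.sense()["force"])
E
```

```text
[316. 201.]
[219. 199.]
[124. 186.]
tcp [0.5353 0.2159 0.2014] shift cm [-0.05 -0.23 14.84]
turn about tool z 0.003
0.49253628962342755 [ 0.38567993 -0.23668386 -0.56898582]
```

View pics/w1.png

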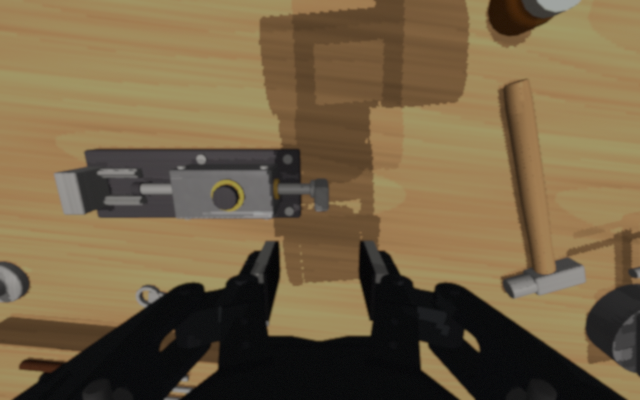

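The wrist view shows the handle top at about (321,195), the trip cap at (226,195) and the stop's top at (70,192).

```bash
python3 - <<'E'
from h import *
c=manip.camera_model("wrist");im=cv2.imread("pics/w1.png")
hsv=cv2.cvtColor(im,cv2.COLOR_BGR2HSV)
m=cv2.inRange(hsv,(20,150,60),(35,255,255));m[:170]=0;m[225:]=0;m[:,:190]=0;m[:,260:]=0
k=max(cv2.findContours(m,0,2)[0],key=cv2.contourArea);ell=cv2.minEnclosingCircle(k);print(ell,ray(c,ell[0],.068).round(4))
print("handle",ray(c,(321,195),.084).round(4),"trip cap",ray(c,(226,196),.08).round(4))
cv2.imwrite("pics/c2.png",cv2.resize(im[140:230,50:340],None,fx=2.7,fy=2.7,interpolation=cv2.INTER_CUBIC))
E
```

```text
((229.0, 186.5), 9.34087085723877) [0.5358 0.1284 0.068 ]
handle [0.5304 0.2177 0.084 ] trip cap [0.5422 0.1293 0.08  ]
```

View pics/c2.png

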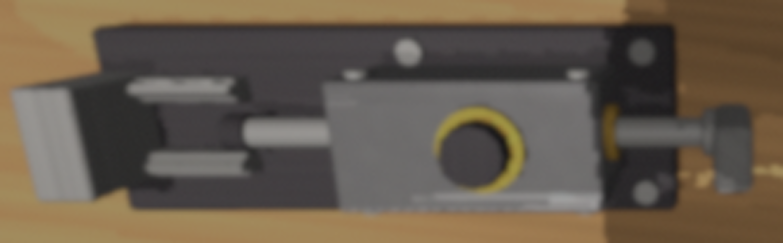

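Emit:
{"name": "drive_tool", "arguments": {"increments": [[130,0.2,0,4,0,0,0],[130,0.2,0,8,0,0,0],[130,0.2,0,11,0,0,0],[130,0.2,0,13,0,0,0],[130,0.2,0,14.8,0,0,0],[130,0.2,0,14.8,0,0,0],[130,0.2,0,14.8,0,0,0]]}}

```text
t: 2.15
tcp_pos: [0.534, 0.2152, 0.0535]
tool_rot: [-0.055, 0.998, -0.0, -0.0]
force: [0.9, 0.4, 0.5]
finger_gap: 0.486
```

```bash
python3 - <<'E'
from h import *
c,im=snap("wrist","w2")
print(manip.sense()["tcp_pos"],manip.sense()["force"])
E
```

```text
[0.53466747 0.21512156 0.05415137] [0.11518434 0.03535187 0.34732202]
```

View pics/w2.png

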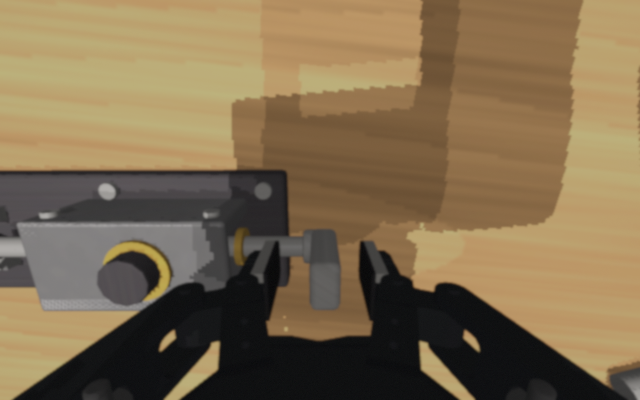

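The handle top is at about (325,285), between the fingers and about 2.5 mm off centre. I'll centre on it and close.

Emit:
{"name": "drive_tool", "arguments": {"increments": [[130,0,0.25,0,0,0,0],[255,0,0.25,0,0,0,0],[255,0,0.25,0,0,0,0],[255,0,0.25,0,0,0,0],[255,0,0.25,0,0,0,0],[255,0,0.25,0,0,0,0]], "force": 60}}

```text
t: 2.8
tcp_pos: [0.5344, 0.2177, 0.0544]
tool_rot: [-0.055, 0.999, 0.001, 0.001]
force: [-2.0, 4.8, 6.9]
finger_gap: 0.154
```

Emit:
{"name": "drive_tool", "arguments": {"increments": [[255,0,0.4,0,0,0,0],[255,0,0.8,0,0,0,0],[255,0,1.2,0,0,0,0],[255,0,1.5,0,0,0,0],[255,0,1.5,0,0,0,0],[255,0,1.5,0,0,0,0]]}}

```text
t: 3.4
tcp_pos: [0.5331, 0.229, 0.0543]
tool_rot: [-0.055, 0.998, -0.002, 0.0]
force: [0.7, -10.2, 7.8]
finger_gap: 0.154
```

Emit:
{"name": "drive_tool", "arguments": {"increments": [[255,0,0.4,0,0,0,0],[255,0,0.8,0,0,0,0],[255,0,1.1,0,0,0,0],[255,0,1.1,0,0,0,0],[255,0,1.1,0,0,0,0]]}}

```text
t: 3.9
tcp_pos: [0.5319, 0.2396, 0.0543]
tool_rot: [-0.055, 0.998, -0.002, 0.0]
force: [-0.4, -10.6, 6.9]
finger_gap: 0.152
```

Emit:
{"name": "drive_tool", "arguments": {"increments": [[255,0,0.2,0,0,0,0],[255,0,0.2,0,0,0,0],[255,0,0.2,0,0,0,0]]}}

```text
t: 4.2
tcp_pos: [0.5318, 0.2411, 0.0543]
tool_rot: [-0.055, 0.998, -0.003, 0.0]
force: [-0.5, -12.3, 8.6]
finger_gap: 0.15
```

Emit:
{"name": "drive_tool", "arguments": {"increments": [[255,0,0.2,0,0,0,0],[255,0,0.3,0,0,0,0],[255,0,0.3,0,0,0,0]]}}

```text
t: 4.5
tcp_pos: [0.5315, 0.2437, 0.0544]
tool_rot: [-0.055, 0.998, -0.003, 0.0]
force: [1.4, -13.5, 8.8]
finger_gap: 0.15
```

Emit:
{"name": "drive_tool", "arguments": {"increments": [[255,0,0.2,0,0,0,0],[255,0,0.3,0,0,0,0],[255,0,0.3,0,0,0,0]]}}

```text
t: 4.8
tcp_pos: [0.5312, 0.2465, 0.0543]
tool_rot: [-0.055, 0.998, -0.003, 0.0]
force: [-0.2, -14.1, 7.7]
finger_gap: 0.156
```

Emit:
{"name": "drive_tool", "arguments": {"increments": [[255,0,0.2,0,0,0,0],[255,0,0.2,0,0,0,0],[255,0,0.2,0,0,0,0]]}}

```text
t: 5.1
tcp_pos: [0.5309, 0.2485, 0.0544]
tool_rot: [-0.055, 0.998, -0.003, 0.0]
force: [-0.0, -15.1, 7.5]
finger_gap: 0.153
```

Emit:
{"name": "drive_tool", "arguments": {"increments": [[255,0,0.2,0,0,0,0],[255,0,0.2,0,0,0,0],[255,0,0.2,0,0,0,0]]}}

```text
t: 5.4
tcp_pos: [0.5307, 0.2503, 0.0544]
tool_rot: [-0.055, 0.998, -0.003, 0.0]
force: [1.2, -15.1, 7.5]
finger_gap: 0.154
```

Emit:
{"name": "drive_tool", "arguments": {"increments": [[255,0,0.2,0,0,0,0],[255,0,0.2,0,0,0,0],[255,0,0.2,0,0,0,0]]}}

```text
t: 5.7
tcp_pos: [0.5305, 0.2528, 0.0544]
tool_rot: [-0.055, 0.998, -0.003, 0.0]
force: [0.8, -12.9, 9.2]
finger_gap: 0.152
```

The pull dropped from 15.1 to 12.9 N, so the catch has been passed. I'll go on gently until the first touch of the buffer.

Emit:
{"name": "drive_tool", "arguments": {"increments": [[255,0,0.15,0,0,0,0],[255,0,0.15,0,0,0,0],[255,0,0.15,0,0,0,0]]}}

```text
t: 6.0
tcp_pos: [0.5303, 0.2542, 0.0543]
tool_rot: [-0.055, 0.998, -0.003, 0.0]
force: [0.5, -13.6, 7.4]
finger_gap: 0.155
```

Emit:
{"name": "drive_tool", "arguments": {"increments": [[255,0,0.15,0,0,0,0],[255,0,0.15,0,0,0,0],[255,0,0.15,0,0,0,0]]}}

```text
t: 6.3
tcp_pos: [0.5301, 0.2558, 0.0544]
tool_rot: [-0.055, 0.998, -0.003, 0.0]
force: [0.4, -12.6, 8.0]
finger_gap: 0.152
```

Emit:
{"name": "drive_tool", "arguments": {"increments": [[255,0,0.15,0,0,0,0],[255,0,0.15,0,0,0,0],[255,0,0.15,0,0,0,0]]}}

```text
t: 6.6
tcp_pos: [0.53, 0.2575, 0.0544]
tool_rot: [-0.055, 0.998, -0.002, 0.0]
force: [0.8, -11.7, 7.2]
finger_gap: 0.152
```

Emit:
{"name": "drive_tool", "arguments": {"increments": [[255,0,0.15,0,0,0,0],[255,0,0.15,0,0,0,0],[255,0,0.15,0,0,0,0]]}}

```text
t: 6.9
tcp_pos: [0.5298, 0.259, 0.0543]
tool_rot: [-0.055, 0.998, -0.003, 0.0]
force: [-0.4, -11.4, 7.9]
finger_gap: 0.152
```

Emit:
{"name": "drive_tool", "arguments": {"increments": [[255,0,0.15,0,0,0,0],[255,0,0.15,0,0,0,0],[255,0,0.15,0,0,0,0],[255,0,0.15,0,0,0,0]]}}

```text
t: 7.3
tcp_pos: [0.5296, 0.2604, 0.0543]
tool_rot: [-0.055, 0.998, -0.003, 0.0]
force: [-0.3, -11.9, 7.9]
finger_gap: 0.153
```

```bash
python3 - <<'E'
from h import *
c,im=snap("wrist","w3")
F=[]
for i in range(8): F.append(manip.sense()["force"]); manip.snapshot("wrist")
print(np.mean(F,0),np.std(F,0))
E
```

```text
[  0.159507   -11.934227     7.49506311] [0.35856115 0.19530748 0.36944123]
```

View pics/w3.png

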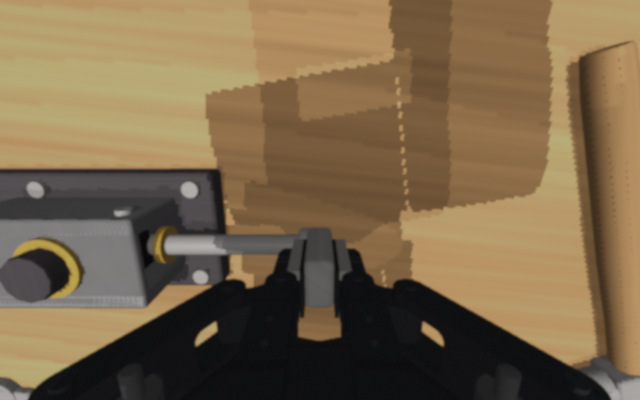

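```bash
python3 - <<'E'
from h import *
a=cv2.imread("pics/w2.png")[190:325,0:260];b=cv2.imread("pics/w3.png")[190:325,0:260]
cv2.imwrite("pics/c3.png",cv2.resize(np.vstack([a,b]),None,fx=2.2,fy=2.2,interpolation=cv2.INTER_CUBIC))
# cap centre projected for cap heights, from ring centre estimates of trip (x,y) in the wrist frame
c=manip.camera_model("wrist")
for z in(.066,.074,.08):print(z,proj(c,(.5422,.1293,z)).round(1))
E
```

```text
0.066 [ 54.6 262.9]
0.074 [ 39.7 270.8]
0.08 [ 27.4 277.4]
```

View pics/c3.png

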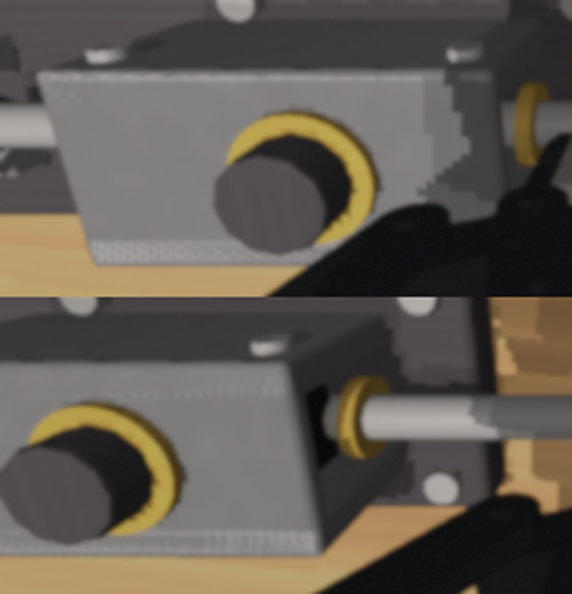

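The cap sits proud, so the trip is up, but no buffer force shows yet: 11.9 N is the bare spring. I'll continue in small steps.

Emit:
{"name": "drive_tool", "arguments": {"increments": [[255,0,0.15,0,0,0,0],[255,0,0.15,0,0,0,0],[255,0,0.15,0,0,0,0],[255,0,0.15,0,0,0,0]]}}

```text
t: 8.15
tcp_pos: [0.5295, 0.2618, 0.0544]
tool_rot: [-0.055, 0.998, -0.003, 0.0]
force: [0.6, -12.5, 7.9]
finger_gap: 0.15
```

Emit:
{"name": "drive_tool", "arguments": {"increments": [[255,0,0.15,0,0,0,0],[255,0,0.15,0,0,0,0],[255,0,0.15,0,0,0,0],[255,0,0.15,0,0,0,0]]}}

```text
t: 8.55
tcp_pos: [0.5293, 0.2629, 0.0544]
tool_rot: [-0.055, 0.998, -0.003, 0.0]
force: [-0.3, -13.2, 7.6]
finger_gap: 0.152
```

Emit:
{"name": "drive_tool", "arguments": {"increments": [[255,0,0.15,0,0,0,0],[255,0,0.15,0,0,0,0],[255,0,0.15,0,0,0,0],[255,0,0.15,0,0,0,0]]}}

```text
t: 8.95
tcp_pos: [0.5292, 0.264, 0.0543]
tool_rot: [-0.055, 0.998, -0.003, -0.0]
force: [1.0, -15.1, 8.0]
finger_gap: 0.151
```

The slope is now 1.7 N/mm, so that is the buffer. I'll stop and ease back onto the sear.

Emit:
{"name": "drive_tool", "arguments": {"increments": [[255,0,-0.15,0,0,0,0],[255,0,-0.3,0,0,0,0],[255,0,-0.45,0,0,0,0],[255,0,-0.6,0,0,0,0],[255,0,-0.6,0,0,0,0],[255,0,-0.6,0,0,0,0]]}}

```text
t: 9.55
tcp_pos: [0.5298, 0.259, 0.0544]
tool_rot: [-0.055, 0.998, -0.002, 0.0]
force: [-0.3, -12.6, 7.1]
finger_gap: 0.152
```

Emit:
{"name": "drive_tool", "arguments": {"increments": [[255,0,-0.15,0,0,0,0],[255,0,-0.3,0,0,0,0],[255,0,-0.3,0,0,0,0],[255,0,-0.3,0,0,0,0]]}}

```text
t: 9.95
tcp_pos: [0.5298, 0.2586, 0.0544]
tool_rot: [-0.055, 0.998, -0.001, 0.0]
force: [-0.9, -3.5, 5.7]
finger_gap: 0.155
```

The force fell to 3.5 N with the handle staying put, so the sear holds. I'll release and rise.

Emit:
{"name": "drive_tool", "arguments": {"increments": [[130,0,-0.3,0,0,0,0],[120,0,-0.3,0,0,0,0],[120,0,-0.3,0,0,0,0],[120,0,-0.3,0,0,0,0],[120,0,-0.3,-4,0,0,0],[120,0,-0.3,-9,0,0,0],[120,0,-0.3,-14,0,0,0],[0,0,-0.3,-16,0,0,0],[0,0,-0.3,-16,0,0,0]]}}

```text
t: 10.85
tcp_pos: [0.5321, 0.2575, 0.2175]
tool_rot: [-0.055, 0.998, 0.001, 0.004]
force: [0.3, 0.4, -0.6]
finger_gap: 0.846
```

```bash
python3 - <<'E'
from h import *
c,im=snap("top","t2")
# blank orientation from top: mask in the crop around it
p=im[212:236,405:432];hsv=cv2.cvtColor(p,cv2.COLOR_BGR2HSV);print(hsv[11,12:16].tolist(),hsv[2,2].tolist())
m=cv2.inRange(hsv,(23,90,40),(35,255,255))
k=max(cv2.findContours(m,0,2)[0],key=cv2.contourArea);r=cv2.minAreaRect(k);r=((r[0][0]+405,r[0][1]+212),*r[1:]);print(r)
for q in cv2.boxPoints(r):print(ray(c,q,.036).round(4))
print(ray(c,r[0],.036))
e=cv2.resize(im[165:210,235:355],None,fx=5,fy=5,interpolation=cv2.INTER_CUBIC);cv2.imwrite("pics/c4.png",e)
togo([.432,-.262,.16],np.pi/2)
E
```

```text
[[30, 120, 180], [30, 122, 178], [29, 122, 178], [29, 123, 180]] [21, 98, 179]
((417.8647527694702, 220.98770427703857), (26.34589958190918, 9.777859687805176), 5.19442892074585)
[ 0.4329 -0.2216  0.036 ]
[ 0.462 -0.225  0.036]
[ 0.4549 -0.3029  0.036 ]
[ 0.4259 -0.2992  0.036 ]
[ 0.44390863 -0.26220902  0.036     ]
tcp [0.5305 0.257  0.215 ] shift cm [ 15.48 -50.51   5.41]
turn about tool z 0.109
```

View pics/c4.png

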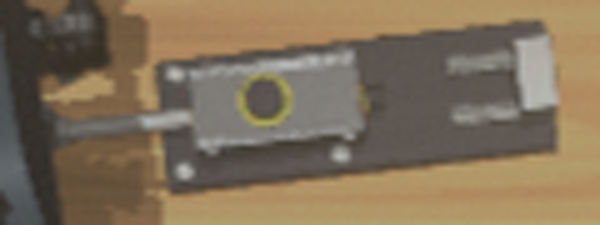

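The striker is cocked: the rod is out at the handle side and the nose is withdrawn at crop (365,95). Next I'll go above the blank.

Emit:
{"name": "drive_tool", "arguments": {"increments": [[0,1.5,-5,0,0,0,0.14],[0,3,-10,0,0,0,0.28],[0,4.5,-15,0,0,0,0.42],[0,6,-20,1,0,0,0.56],[0,7.5,-25,2,0,0,0.7],[0,9,-30,3,0,0,0.84],[0,10.5,-35,4,0,0,0.98],[0,12,-40,5,0,0,1.12],[0,13.5,-45,5.4,0,0,1.26],[0,15.5,-50.5,5.4,0,0,1.4],[0,15.5,-50.5,5.4,0,0,1.54],[0,15.5,-50.5,5.4,0,0,1.68],[0,15.5,-50.5,5.4,0,0,1.68],[0,15.5,-50.5,5.4,0,0,1.68],[0,15.5,-50.5,5.4,0,0,1.68],[0,15.5,-50.5,5.4,0,0,1.68]]}}

```text
t: 12.5
tcp_pos: [0.4307, -0.2612, 0.1591]
tool_rot: [0.706, 0.708, -0.0, -0.0]
force: [-0.8, -0.3, 0.2]
finger_gap: 1.004
```

```bash
python3 - <<'E'
from h import *
c,im=snap("wrist","w4");print(proj(c,(.4358,-.2644,.036)).round(0))
hsv=cv2.cvtColor(im,cv2.COLOR_BGR2HSV)
for hi in(0,):
  m=cv2.inRange(hsv,(26,90,120),(34,255,255))
  m=cv2.morphologyEx(m,cv2.MORPH_OPEN,np.ones((3,3)))
  for k in cv2.findContours(m,0,2)[0]:
    if cv2.contourArea(k)>200:
      r=cv2.minAreaRect(k);B=np.array([ray(c,q,.036)[:2] for q in cv2.boxPoints(r)])
      print(np.round(r[0],1),np.round(r[1],1),"ctr",B.mean(0).round(4),"sides",np.linalg.norm(B[1]-B[0]).round(3),np.linalg.norm(B[2]-B[1]).round(3),"yaws",np.degrees(np.arctan2(*(B[1]-B[0])[::-1])).round(1))
togo([.4358,-.2644,.036],0)
E
```

```text
[325. 201.]
tcp [ 0.4308 -0.2614  0.1592] shift cm [-0.31  0.5  12.32]
turn about tool z 0.002
```

View pics/w4.png

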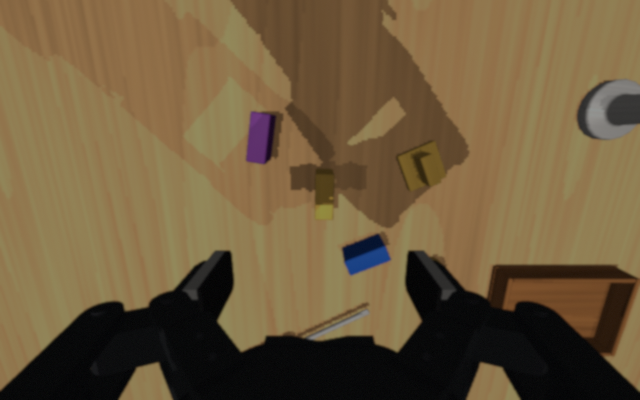

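The blank is at about (324,194), partly in shadow. The purple decoy is at (261,137), the blue decoy at (366,253) and the tee at (422,166), all clear of the fingers. I'll measure it with a shadow-tolerant mask.

```bash
python3 - <<'E'
from h import *
c=manip.camera_model("wrist");im=cv2.imread("pics/w4.png")
hsv=cv2.cvtColor(im,cv2.COLOR_BGR2HSV)
print(hsv[185,324],hsv[175,324],hsv[212,324],hsv[185,345],hsv[185,300])
m=cv2.inRange(hsv,(23,135,25),(35,255,255));m[:155]=0;m[230:]=0;m[:,:300]=0;m[:,345:]=0
for r in range(160,226,4):
    x=np.flatnonzero(m[r]);print(r,(x.min(),x.max(),len(x),hsv[r,324].tolist()) if len(x) else None)
m=cv2.morphologyEx(m,cv2.MORPH_OPEN,np.ones((3,3)));k=max(cv2.findContours(m,0,2)[0],key=cv2.contourArea)
r=cv2.minAreaRect(k);print(r);B=cv2.boxPoints(r);print([ray(c,q,.036)[:2].round(4).tolist() for q in B])
E
```

```text
[ 20 172  83] [ 20 171  79] [ 27 147 147] [ 16 136  90] [ 15 135  85]
160 None
164 None
168 None
172 None
176 None
180 None
184 None
188 None
192 None
196 None
200 None
204 (np.int64(320), np.int64(330), 11, [23, 162, 120])
208 (np.int64(317), np.int64(332), 16, [27, 145, 146])
212 (np.int64(315), np.int64(332), 18, [27, 147, 147])
216 (np.int64(315), np.int64(332), 18, [27, 147, 146])
220 None
224 None
((323.5, 211.5), (15.0, 17.0), 90.0)
[[0.426, -0.2673], [0.4422, -0.2673], [0.4424, -0.2823], [0.426, -0.2824]]
```

```bash
python3 - <<'E'
from h import *
c=manip.camera_model("wrist");im=cv2.imread("pics/w4.png")
hsv=cv2.cvtColor(im,cv2.COLOR_BGR2HSV)
m=cv2.inRange(hsv,(18,142,25),(35,255,255));m[:155]=0;m[230:]=0;m[:,:300]=0;m[:,345:]=0
m=cv2.morphologyEx(m,cv2.MORPH_OPEN,np.ones((3,3)))
for r in range(160,226,4):
    x=np.flatnonzero(m[r]);print(r,(x.min(),x.max(),len(x),hsv[r,324].tolist()) if len(x) else None)
k=max(cv2.findContours(m,0,2)[0],key=cv2.contourArea)
r=cv2.minAreaRect(k);print(r);B=cv2.boxPoints(r);print([ray(c,q,.036)[:2].round(4).tolist() for q in B])
E
```

```text
160 None
164 None
168 None
172 (np.int64(316), np.int64(332), 17, [20, 176, 58])
176 (np.int64(315), np.int64(333), 19, [20, 174, 82])
180 (np.int64(315), np.int64(333), 19, [20, 169, 83])
184 (np.int64(315), np.int64(333), 19, [20, 175, 83])
188 (np.int64(315), np.int64(333), 19, [20, 175, 83])
192 (np.int64(316), np.int64(333), 18, [20, 175, 83])
196 (np.int64(315), np.int64(333), 19, [20, 174, 82])
200 (np.int64(315), np.int64(333), 19, [20, 174, 82])
204 (np.int64(315), np.int64(333), 19, [23, 162, 120])
208 (np.int64(315), np.int64(332), 18, [27, 145, 146])
212 (np.int64(315), np.int64(332), 18, [27, 147, 147])
216 (np.int64(315), np.int64(332), 18, [27, 147, 146])
220 None
224 None
((324.0, 194.0), (50.0, 18.0), 90.0)
[[0.4261, -0.2338], [0.4427, -0.2337], [0.4434, -0.2823], [0.426, -0.2824]]
```

Emit:
{"name": "drive_tool", "arguments": {"increments": [[100,0.1,0.35,3,0,0,0],[110,0.1,0.35,7,0,0,0],[110,0.1,0.35,10,0,0,0],[110,0.1,0.35,12.5,0,0,0],[110,0.1,0.35,14.1,0,0,0],[110,0.1,0.35,14.1,0,0,0],[255,0.1,0.35,14.1,0,0,0],[255,0.1,0.35,14.1,0,0,0],[255,0.1,0.35,14.1,0,0,0],[255,0.1,0.35,14.1,0,0,0]], "force": 40}}

```text
t: 13.55
tcp_pos: [0.4349, -0.2617, 0.0195]
tool_rot: [0.707, 0.707, 0.0, 0.001]
force: [1.3, 0.5, 4.8]
finger_gap: 0.204
```

Emit:
{"name": "drive_tool", "arguments": {"increments": [[255,0,0,-2,0,0,0],[255,0,0,-6,0,0,0],[255,0,0,-10,0,0,0],[255,0,0,-13,0,0,0],[255,0,0,-13,0,0,0]]}}

```text
t: 14.05
tcp_pos: [0.4361, -0.2631, 0.1523]
tool_rot: [0.707, 0.707, 0.0, 0.005]
force: [0.8, -0.9, -2.7]
finger_gap: 0.2
```

```bash
python3 - <<'E'
from h import *
c=manip.camera_model("wrist");im=cv2.imread("pics/w1.png")
s=manip.sense();print(s["finger_gap"],s["force"],s["q"].round(2))
ax=np.array([np.cos(np.radians(96.24)),np.sin(np.radians(96.24))])
# origin from wrist: trip .0203 along, handle .112 along
print("origin wrist",np.array([.5422,.1293])-.0203*ax,np.array([.5304,.2177])-.112*ax)
# above the nest, 25 mm toward the handle
for off in(.02,):
    p=np.array([.545,.107])+(-.1075+off)*ax;print(p);togo([*p,.15],np.radians(6.24))
E
```

```text
0.20020147465540383 [ 0.77606646 -0.85053941 -2.7032693 ] [-0.76  0.49  1.8  -0.    0.84 -0.76]
origin wrist [0.54440648 0.10912027] [0.54257366 0.10636356]
[0.55451067 0.02001841]
tcp [ 0.4361 -0.2631  0.1523] shift cm [28.31 11.84  0.13]
turn about tool z -0.109
```

The blank is held: gap 0.20 × 85 mm ≈ 17–18 mm. I'll take it above the nest.

Emit:
{"name": "drive_tool", "arguments": {"increments": [[255,4,1.7,0,0,0,-0.03],[255,8,3.4,0,0,0,-0.06],[255,12,5.1,0,0,0,-0.109],[255,16,6.7,0,0,0,-0.109],[255,20,8.4,0,0,0,-0.109],[255,24,10,0,0,0,-0.109],[255,27,11.9,0,0,0,-0.109],[255,27,11.9,2,0,0,-0.109],[255,27,11.9,4,0,0,-0.109],[255,27,11.9,5,0,0,-0.109],[255,27,11.9,5,0,0,-0.109],[255,27,11.9,5,0,0,-0.109]]}}

```text
t: 15.25
tcp_pos: [0.5529, 0.0084, 0.0979]
tool_rot: [0.668, 0.744, -0.0, -0.0]
force: [-0.1, -0.1, -2.0]
finger_gap: 0.201
```

```bash
python3 - <<'E'
from h import *
c,im=snap("wrist","w5");s=manip.sense();print(s["tcp_pos"],s["force"],s["finger_gap"])
ax=np.array([np.cos(np.radians(96.24)),np.sin(np.radians(96.24))]);l=np.array([-ax[1],ax[0]])
o=np.array([.545,.107])
for n,a,b,z in(("stop tl",-.130,.022,.062),("stop tr",-.13,-.022,.062),("cheekL",-.09,.0145,.035),("cheekR",-.09,-.0145,.035),("base",-.152,.04,.02),("base",-.152,-.04,.02)):print(n,proj(c,[*(o+a*ax+b*l),z]).round(0))
r=R.from_quat(s["tool_rot"])
for q in((.0225,.009,.0165-.036+.036),):pass
for u in(.0225,-.0225):
  for v in(.009,-.009):
    for w in(.0195,-.0165):print("blank",u,v,w,proj(c,s["tcp_pos"]+r.apply([u,v,w])).round(0))
togo([*(o-.1075*ax),.12],np.radians(6.24))
E
```

```text
[0.55342292 0.00828209 0.09854573] [-0.08947513  0.93119319 -1.64880072] 0.1972916046219716
stop tl [292. 274.]
stop tr [357. 274.]
cheekL [304. 207.]
cheekR [344. 207.]
base [276. 272.]
base [371. 272.]
blank 0.0225 0.009 0.0195 [337. 207.]
blank 0.0225 0.009 -0.0165 [341. 229.]
blank 0.0225 -0.009 0.0195 [306. 207.]
blank 0.0225 -0.009 -0.0165 [302. 229.]
blank -0.0225 0.009 0.0195 [336. 276.]
blank -0.0225 0.009 -0.0165 [340. 313.]
blank -0.0225 -0.009 0.0195 [307. 276.]
blank -0.0225 -0.009 -0.0165 [304. 313.]
tcp [0.5534 0.0083 0.0985] shift cm [-0.85  0.24 -2.15]
turn about tool z -0.001
```

View pics/w5.png

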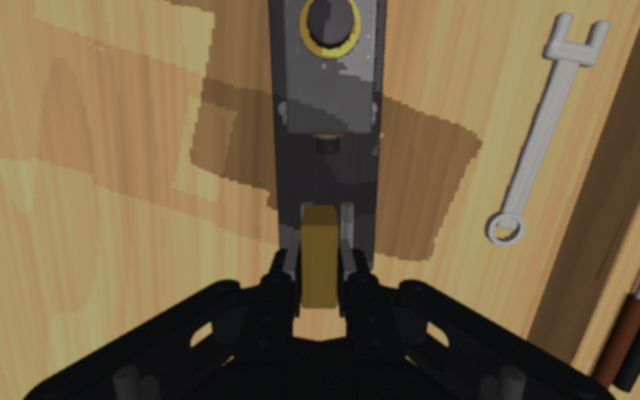

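Wrist view: the held blank is in columns 303–337 (centre about 320), the base edges at about 277 and 378, the nose at (328,145) and the trip at (330,22). The stamp axis therefore lies some 5 mm toward tool +y. I'll measure it numerically.

```bash
python3 - <<'E'
from h import *
c=manip.camera_model("wrist");im=cv2.imread("pics/w5.png");s=manip.sense();r=R.from_quat(s["tool_rot"])
hsv=cv2.cvtColor(im,cv2.COLOR_BGR2HSV);S=hsv[:,:,1].astype(int)
def loc(px,z):return (r.inv().apply(ray(c,px,z)-s["tcp_pos"])*100).round(2)
for row in range(145,240,10):
    d=np.flatnonzero(S[row,240:420]<75)+240
    if len(d):print(row,d.min(),d.max(),"tool cm",loc((d.min()-.5,row),.02)[:2],loc((d.max()+.5,row),.02)[:2])
g=cv2.cvtColor(im,cv2.COLOR_BGR2GRAY)
for row in(212,225,238):print(row,g[row,280:372].tolist())
m=(cv2.inRange(hsv,(22,120,60),(35,255,255)));m[80:]=0;m[:,:280]=0;m[:,380:]=0;y,x=np.nonzero(m);print("ring",x.min(),x.max(),loc(((x.min()+x.max())/2,22),.068))
E
```

```text
145 276 378 tool cm [ 5.29 -3.34] [5.28 4.38]
155 276 377 tool cm [ 4.54 -3.37] [4.54 4.34]
165 276 377 tool cm [ 3.79 -3.4 ] [3.78 4.38]
175 277 376 tool cm [ 3.01 -3.36] [3.01 4.35]
185 277 375 tool cm [ 2.23 -3.39] [2.22 4.31]
195 278 375 tool cm [ 1.43 -3.34] [1.42 4.36]
205 278 374 tool cm [ 0.61 -3.38] [0.6  4.32]
215 279 374 tool cm [-0.23 -3.33] [-0.23  4.36]
225 279 374 tool cm [-1.08 -3.36] [-1.08  4.41]
235 280 373 tool cm [-1.94 -3.31] [-1.95  4.37]
212 [36, 36, 35, 34, 36, 35, 35, 34, 36, 36, 35, 33, 35, 35, 35, 35, 35, 35, 34, 38, 51, 66, 73, 68, 61, 57, 56, 57, 57, 58, 57, 57, 56, 57, 57, 57, 57, 57, 57, 57, 57, 57, 56, 57, 57, 58, 57, 58, 58, 58, 58, 58, 58, 57, 56, 52, 47, 41, 37, 38, 47, 62, 71, 72, 70, 69, 69, 72, 77, 79, 80, 80, 77, 66, 48, 36, 34, 34, 34, 35, 35, 36, 36, 35, 35, 34, 34, 34, 35, 35, 34, 34]
225 [61, 60, 62, 61, 61, 58, 52, 42, 38, 37, 36, 36, 35, 35, 36, 36, 35, 36, 36, 37, 46, 55, 62, 65, 66, 66, 66, 66, 67, 68, 67, 68, 68, 68, 68, 67, 67, 66, 66, 66, 66, 65, 66, 66, 66, 66, 66, 66, 66, 66, 65, 66, 66, 66, 65, 65, 63, 57, 49, 45, 60, 81, 89, 86, 80, 78, 82, 88, 93, 97, 99, 99, 91, 72, 53, 45, 43, 45, 44, 44, 43, 44, 44, 44, 44, 44, 44, 45, 44, 45, 44, 43]
238 [62, 61, 63, 62, 63, 63, 63, 65, 64, 63, 63, 62, 61, 61, 62, 62, 61, 63, 65, 66, 68, 72, 76, 79, 79, 79, 78, 78, 79, 80, 79, 80, 81, 81, 81, 81, 81, 81, 81, 81, 81, 80, 80, 80, 80, 80, 81, 80, 80, 79, 80, 80, 80, 80, 79, 78, 75, 69, 59, 53, 60, 74, 79, 77, 74, 72, 76, 83, 91, 96, 98, 98, 87, 66, 49, 45, 44, 44, 45, 44, 44, 45, 44, 44, 44, 44, 44, 45, 46, 44, 44, 43]
ring 321 359 [12.02  1.03  3.05]
```

The base centre is at tool y +0.50 cm along its whole length, so the yaw is aligned, and about +0.55 cm relative to the blank. I'll shift and lower it about 9 mm short of home.

Emit:
{"name": "drive_tool", "arguments": {"increments": [[255,0,0.3,0,0,0,0],[255,0,0.55,1.5,0,0,0],[255,0,0.55,3,0,0,0],[255,0,0.55,4,0,0,0],[255,0,0.55,4.5,0,0,0],[255,0,0.55,5,0,0,0],[255,0,0.55,5,0,0,0],[255,0,0.55,5,0,0,0]]}}

```text
t: 16.1
tcp_pos: [0.5589, 0.0093, 0.0485]
tool_rot: [0.668, 0.745, 0.0, 0.0]
force: [0.0, 0.6, -2.4]
finger_gap: 0.201
```

Emit:
{"name": "drive_tool", "arguments": {"increments": [[255,0,0,0.3,0,0,0],[255,0,0,0.6,0,0,0],[255,0,0,0.8,0,0,0],[255,0,0,0.9,0,0,0],[255,0,0,0.9,0,0,0]]}}

```text
t: 16.6
tcp_pos: [0.5586, 0.0093, 0.0395]
tool_rot: [0.668, 0.745, -0.0, -0.0]
force: [-0.6, 0.5, 0.2]
finger_gap: 0.202
```

Emit:
{"name": "drive_tool", "arguments": {"increments": [[255,-0.2,0,0,0,0,0],[255,-0.4,0,0,0,0,0],[255,-0.6,0,0,0,0,0],[255,-0.6,0,0,0,0,0]]}}

```text
t: 17.0
tcp_pos: [0.5596, 0.003, 0.0395]
tool_rot: [0.668, 0.744, 0.0, 0.0]
force: [-0.1, 0.5, 2.6]
finger_gap: 0.199
```

Emit:
{"name": "drive_tool", "arguments": {"increments": [[255,-0.2,0,0,0,0,0],[255,-0.2,0,0,0,0,0],[255,-0.2,0,0,0,0,0]]}}

```text
t: 17.3
tcp_pos: [0.5597, 0.0012, 0.0395]
tool_rot: [0.668, 0.745, 0.0, 0.0]
force: [0.3, 1.6, 3.0]
finger_gap: 0.199
```

Emit:
{"name": "drive_tool", "arguments": {"increments": [[255,-0.2,0,0,0,0,0],[255,-0.2,0,0,0,0,0],[255,-0.2,0,0,0,0,0]]}}

```text
t: 17.6
tcp_pos: [0.5599, -0.0006, 0.0395]
tool_rot: [0.668, 0.745, 0.0, 0.0]
force: [-0.0, 2.5, 5.1]
finger_gap: 0.193
```

Emit:
{"name": "drive_tool", "arguments": {"increments": [[255,-0.2,0,0,0,0,0],[255,-0.2,0,0,0,0,0],[255,-0.2,0,0,0,0,0]]}}

```text
t: 17.9
tcp_pos: [0.5598, -0.0008, 0.0395]
tool_rot: [0.668, 0.744, 0.001, -0.001]
force: [-0.1, 9.2, 4.9]
finger_gap: 0.199
```

Emit:
{"name": "drive_tool", "arguments": {"increments": [[255,-0.1,0,0,0,0,0],[255,-0.1,0,0,0,0,0],[255,-0.1,0,0,0,0,0]]}}

```text
t: 18.2
tcp_pos: [0.5598, -0.0008, 0.0395]
tool_rot: [0.668, 0.744, 0.001, -0.001]
force: [1.9, 12.4, 6.5]
finger_gap: 0.203
```

There is firm contact, and the pose no longer advances, at y = -0.0008, which matches the expected home. I'll release and rise.

Emit:
{"name": "drive_tool", "arguments": {"increments": [[150,0,0,0,0,0,0],[120,0,0,0,0,0,0],[110,0,0,0,0,0,0],[110,0,0,0,0,0,0],[110,0,0,-2,0,0,0],[110,0,0,-5,0,0,0],[110,0,0,-9,0,0,0],[110,0,0,-9,0,0,0],[110,0,0,-9,0,0,0]]}}

```text
t: 19.1
tcp_pos: [0.5606, -0.004, 0.1302]
tool_rot: [0.668, 0.744, 0.001, 0.001]
force: [-0.4, 0.3, -1.2]
finger_gap: 0.57
```

```bash
python3 - <<'E'
from h import *
c,im=snap("wrist","w6");s=manip.sense();print(s["tcp_pos"],s["finger_gap"],s["force"])
a=cv2.resize(im[:330,210:450],None,fx=1.8,fy=1.8,interpolation=cv2.INTER_CUBIC)
c2,t=snap("top","t3");b=cv2.resize(t[160:210,265:355],None,fx=4,fy=4,interpolation=cv2.INTER_CUBIC)
out=np.zeros((600,800,3),np.uint8);out[:a.shape[0],:a.shape[1]]=a;out[:b.shape[0],436:436+b.shape[1]]=b;cv2.imwrite("pics/c6.png",out)
E
```

```text
[ 0.55962662 -0.00382228  0.12913161] 0.5681288549825099 [ 0.05409823 -0.04177348  0.1450556 ]
```

View pics/c6.png

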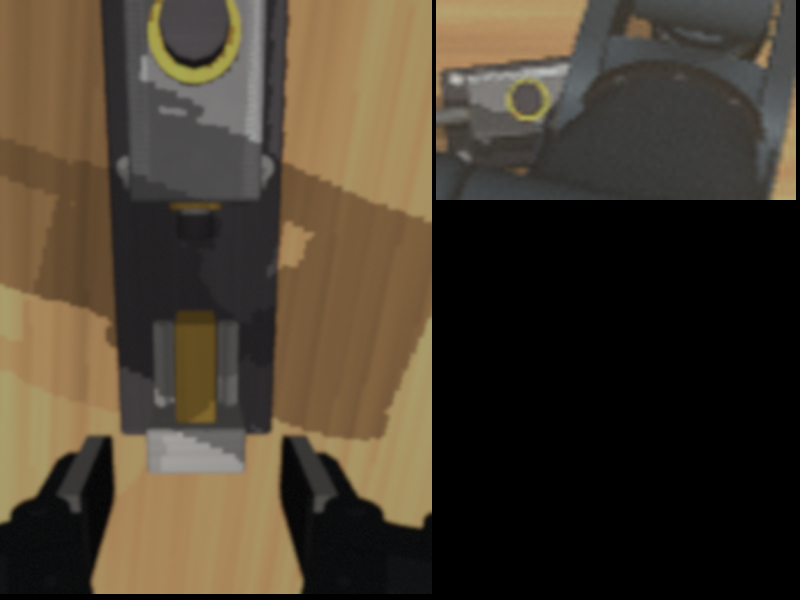

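The crop shows the blank at crop (196,367), square between the cheeks. Its end is at the stop: the 7-pixel step to the stop's top edge matches the parallax of the stop's greater height. The striker is still cocked, with the nose at (196,225). I'll check that number and work out the move to the trip.

```bash
python3 - <<'E'
from h import *
c=manip.camera_model("wrist")
b=ray(c,(210+196/1.8,423/1.8),.056);s=ray(c,(210+196/1.8,430/1.8),.062);print("blank end",b.round(4),"stop face",s.round(4),"gap mm",np.linalg.norm(b[:2]-s[:2])*1000)
print("blank back end",ray(c,(210+196/1.8,311/1.8),.056).round(4))
print(proj(c,(.5459,.127,.08)),"trip cap seen approx",(210+194/1.8,28/1.8))
togo([.5459,.127,.08])
E
```

```text
blank end [ 0.5599 -0.0207  0.056 ] stop face [ 0.56   -0.0215  0.062 ] gap mm 0.8118941987069126
blank back end [0.5545 0.0289 0.056 ]
[322.17942963  10.34667578] trip cap seen approx (317.77777777777777, 15.555555555555555)
tcp [ 0.5591 -0.0037  0.1284] shift cm [13.13  0.11  4.85]
```

Emit:
{"name": "drive_tool", "arguments": {"increments": [[255,0,0,0,0,0,0],[255,3,0,0,0,0,0],[255,6,0,0,0,0,0],[255,9,0,0,0,0,0],[255,11,0,0,0,0,0],[255,12.9,0,0,0,0,0],[255,12.9,0,0,0,0,0],[255,12.9,0,2,0,0,0],[255,12.9,0,3.5,0,0,0],[255,12.9,0,4.4,0,0,0],[255,12.9,0,4.4,0,0,0]]}}

```text
t: 20.3
tcp_pos: [0.5449, 0.1238, 0.0836]
tool_rot: [0.668, 0.744, -0.001, -0.001]
force: [0.1, -0.6, 0.4]
finger_gap: -0.004
```

Emit:
{"name": "drive_tool", "arguments": {"increments": [[255,0.1,0,0.3,0,0,0],[255,0.1,0,0.6,0,0,0],[255,0.1,0,0.7,0,0,0],[255,0.1,0,0.7,0,0,0]]}}

```text
t: 20.7
tcp_pos: [0.5465, 0.1255, 0.0794]
tool_rot: [0.667, 0.745, 0.001, 0.001]
force: [-0.6, -0.5, 3.1]
finger_gap: -0.004
```

Emit:
{"name": "drive_tool", "arguments": {"increments": [[255,0,0,0.15,0,0,0],[255,0,0,0.15,0,0,0],[255,0,0,0.15,0,0,0]]}}

```text
t: 21.0
tcp_pos: [0.5465, 0.1255, 0.0779]
tool_rot: [0.667, 0.745, 0.001, 0.001]
force: [-0.4, -0.4, 4.5]
finger_gap: -0.003
```

```bash
python3 - <<'E'
from h import *
c,im=snap("wrist","w7");a=cv2.imread("pics/t2.png");_,b=snap("top","t4")
print(manip.sense()["tcp_pos"],manip.sense()["force"])
for d in(.0,.005,.041):print("handle would be at",d,proj(c,(.5459-.0109*(.0917+d)/.1-0,.1266+.0917+d,.084)).round(0))
g=cv2.cvtColor(im,cv2.COLOR_BGR2GRAY);print(g[::20,300:340:8].tolist())
E
```

```text
[0.54653978 0.1254985  0.07793871] [-0.83850892 -0.89945272  5.71674443]
handle would be at 0.0 [320.  64.]
handle would be at 0.005 [320.  51.]
handle would be at 0.041 [320. -51.]
[[53, 51, 51, 52, 53], [71, 66, 63, 62, 86], [101, 81, 112, 92, 102], [102, 81, 113, 91, 102], [106, 81, 112, 107, 103], [88, 80, 111, 126, 104], [89, 74, 87, 75, 100], [35, 58, 86, 81, 47], [50, 69, 74, 69, 73], [58, 58, 58, 57, 61], [59, 59, 59, 59, 59], [58, 63, 71, 64, 58], [30, 53, 36, 52, 45], [14, 58, 28, 54, 58], [19, 14, 27, 38, 10], [11, 14, 17, 14, 13], [14, 14, 105, 52, 11], [13, 12, 28, 19, 12], [14, 12, 15, 14, 12], [14, 12, 11, 13, 15]]
```

Emit:
{"name": "drive_tool", "arguments": {"increments": [[255,0,0,0.15,0,0,0],[255,0,0,0.15,0,0,0],[255,0,0,0.15,0,0,0]]}}

```text
t: 21.4
tcp_pos: [0.5462, 0.1256, 0.0757]
tool_rot: [0.668, 0.745, 0.0, 0.0]
force: [-0.2, -0.7, 3.3]
finger_gap: 0.002
```

Emit:
{"name": "drive_tool", "arguments": {"increments": [[255,0,0,0.15,0,0,0],[255,0,0,0.15,0,0,0],[255,0,0,0.15,0,0,0]]}}

```text
t: 21.7
tcp_pos: [0.5462, 0.1256, 0.0739]
tool_rot: [0.668, 0.745, 0.0, 0.0]
force: [1.2, 0.3, 3.6]
finger_gap: -0.002
```

```bash
python3 - <<'E'
from h import *
c,im=snap("wrist","w8");a=cv2.imread("pics/w7.png")
d=cv2.absdiff(im,a).max(2)[:120,200:440];print("rows diff",d.mean(1)[::10].round(1),manip.sense()["force"],manip.sense()["tcp_pos"])
E
```

```text
rows diff [17.8 12.7 13.6  7.5 14.3 16.  17.8 17.6 12.   8.1  2.8  1.9] [-0.52824022 -0.37274893  2.91756003] [0.54614244 0.12564269 0.07389857]
```

The force dropped and the image changed strongly around the handle, so it has fired. I'll rise straight up and move clear, away from the stamp.

Emit:
{"name": "drive_tool", "arguments": {"increments": [[255,0,0,-2,0,0,0],[255,0,0,-6,0,0,0],[255,0,0,-10,0,0,0],[255,0,0,-14,0,0,0],[255,0,-3,-16,0,0,0],[255,0,-7,-16,0,0,0],[255,0,-10,-16,0,0,0],[255,0,-10,-16,0,0,0],[255,0,-10,-16,0,0,0]]}}

```text
t: 22.65
tcp_pos: [0.4463, 0.1148, 0.2338]
tool_rot: [0.668, 0.745, 0.0, 0.0]
force: [0.7, 0.2, -0.1]
finger_gap: -0.001
```

```bash
python3 - <<'E'
from h import *
c,t=snap("top","t5");cw,im=snap("wrist","w9");s=manip.sense();print(s["tcp_pos"],s["force"],s["t"])
# top view: handle/nose now vs start
a=cv2.imread("pics/top0.png")
g=cv2.cvtColor(t,cv2.COLOR_BGR2GRAY);h=cv2.cvtColor(a,cv2.COLOR_BGR2GRAY)
print("rest  row188",h[188,246:276].tolist());print("now   row188",g[188,246:276].tolist())
print("now nest row181",g[181,300:352].tolist());print("hue/sat",cv2.cvtColor(t,cv2.COLOR_BGR2HSV)[181,320:346,:2].tolist())
hsv=cv2.cvtColor(t,cv2.COLOR_BGR2HSV);m=cv2.inRange(hsv,(25,110,40),(34,255,255));n,_,st,ce=cv2.connectedComponentsWithStats(m)
for i in range(1,n):
    if st[i,4]>15 and 270<ce[i][0]<460 and 160<ce[i][1]<250:print(st[i],ce[i].round(1))
d=cv2.absdiff(a,t).max(2)>40;n,_,st,ce=cv2.connectedComponentsWithStats(d.astype(np.uint8))
print("changed",[(st[i].tolist()) for i in range(1,n) if st[i,4]>25])
E
```

```text
[0.4478966  0.11474878 0.23387521] [-0.3662009  -0.3714123   0.17760633] 22.75
rest  row188 [140, 144, 143, 142, 143, 142, 143, 136, 141, 161, 162, 157, 121, 82, 118, 130, 122, 139, 142, 143, 143, 147, 149, 152, 155, 160, 151, 125, 117, 116]
now   row188 [81, 82, 81, 83, 82, 77, 65, 64, 78, 92, 90, 91, 91, 90, 91, 91, 90, 91, 91, 90, 92, 92, 91, 91, 90, 90, 90, 91, 91, 91]
now nest row181 [82, 83, 75, 71, 68, 68, 85, 83, 86, 86, 86, 86, 89, 92, 93, 91, 90, 92, 92, 91, 77, 75, 72, 120, 163, 163, 163, 163, 163, 162, 162, 164, 164, 163, 162, 164, 161, 162, 158, 164, 174, 174, 173, 174, 175, 157, 137, 144, 144, 145, 145, 145]
hue/sat [[14, 40], [15, 38], [16, 49], [30, 105], [29, 119], [30, 119], [29, 122], [29, 120], [29, 122], [29, 122], [29, 122], [29, 119], [29, 122], [29, 122], [29, 121], [29, 121], [29, 121], [29, 122], [28, 74], [26, 11], [30, 12], [23, 13], [26, 10], [30, 10], [39, 10], [20, 28]]
[323 178  15   7  78] [330.3 180.7]
[443 179   9   9  55] [447.  182.9]
[399 184  17  16 137] [407.4 191.4]
changed [[45, 174, 265, 226, 27221], [273, 175, 34, 22, 284], [323, 178, 16, 7, 85], [261, 187, 13, 4, 32], [409, 219, 15, 9, 55], [42, 247, 34, 13, 144], [10, 257, 58, 50, 1004], [8, 294, 6, 11, 44], [74, 296, 24, 12, 134], [21, 309, 24, 27, 163], [320, 314, 41, 22, 442], [50, 327, 10, 10, 56], [365, 362, 11, 12, 68], [361, 375, 19, 25, 255]]
```

The blank is in the nest against the stop, and the billet and tee have not moved. The arm hides the handle in the top view, so I'll check it numerically with the scene camera.

```bash
python3 - <<'E'
from h import *
c,im=snap("scene","s9");a=cv2.imread("pics/scene0.png")
ax=np.array([-.1087,.994]);o=np.array([.548,.106])
for d in(0,.005,.041):print(d,proj(c,[*(o+(.112+d)*ax),.075]).round(0))
u0,v0=proj(c,[*(o+.112*ax),.075]).astype(int)
A=a[v0-14:v0+14,u0-14:u0+14].astype(np.float32);A=cv2.cvtColor(A/255,cv2.COLOR_BGR2GRAY)
B=cv2.cvtColor(im[v0-40:v0+30,u0-30:u0+50].astype(np.float32)/255,cv2.COLOR_BGR2GRAY)
r=cv2.matchTemplate(B,A,cv2.TM_CCOEFF_NORMED);_,m,_,l=cv2.minMaxLoc(r);print("match",m,"shift px",l[0]-16,l[1]-26)
d=cv2.absdiff(a,im).max(2)>45;d[:, :]=d
n,_,st,_=cv2.connectedComponentsWithStats(d.astype(np.uint8));print([st[i].tolist() for i in range(1,n) if st[i,4]>20])
E
```

```text
0 [371. 169.]
0.005 [372. 169.]
0.041 [379. 163.]
match 0.9682261943817139 shift px 1 -1
[[192, 0, 94, 58, 3181], [378, 0, 20, 8, 105], [315, 14, 10, 7, 45], [375, 15, 13, 26, 163], [310, 20, 44, 29, 609], [365, 35, 5, 12, 32], [316, 50, 6, 8, 37], [222, 52, 8, 10, 31], [233, 60, 122, 87, 2754], [314, 63, 7, 10, 55], [169, 76, 19, 28, 234], [365, 121, 53, 18, 508], [246, 129, 108, 72, 2990], [217, 161, 30, 12, 183], [322, 207, 12, 9, 64], [220, 239, 19, 17, 178]]
```

The handle matches at 1 pixel from rest, about 5 mm, which means the striker is resting on the struck blank. I'm handing it in.

```bash
python3 -c "
from station import manip
print(manip.sign_off())"
```

```text
the job is handed in; nothing more can be done
None
```

The blank is end-marked, and the stamp was left alone with the blank in the nest. The job was handed in at about 23 s of the 72 s allowed.

- **Cocking:** I drew the striker by its handle. The pull rose to 15 N and then dropped back to the bare spring force. I stopped when the buffer showed as a rise of about 1.7 N/mm, with roughly 2–3 N on it. Easing back, the handle stayed put while the pull fell to 3.5 N, so the sear was holding, and I let go.
- **Blank:** I lowered it about 9 mm short of home and pushed it to the stop, where it stopped moving at about 12 N. After I let go, the camera measured a gap of 0.8 mm to the stop, within what one pixel resolves.
- **Firing:** I pressed the trip with closed fingers, well away from the handle. It had gone about 4–6 mm down when the force dropped and the picture changed around the handle.

**Last checks:**
- The scene camera put the handle 1 pixel from its rest position. That fits the 5 mm expected with the striker resting on the struck blank.
- The top camera showed the blank against the stop.
- I found no sign of the other things having moved. The arm or its shadow covered the jar and hammer side, so those could not be fully compared.

**What disagreed:**
- The top and wrist cameras differed by about 5 mm on the stamp's position. I settled it with the handle contact and a close look at the nest.
- The pull dropped well before the catch, so I relied on the buffer and the ease-back test to confirm it.

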